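Park the spring lock of the toy box and slide its lid open

ROBOT

A 7-joint arm with a two-finger parallel gripper is mounted at the origin on the work surface. World frame = base frame: x ahead of the robot, y to its left, z up, the work surface at z = 0. Lengths are in m, angles in rad, forces in N, time in s.
With the tool pointing down it reaches from about 0.425 to 1.025 m from the base axis. Payload 9.4 kg.
Tool frame: the origin (TCP) lies between the finger pads; the fingertips stand 14 mm ahead of it and the grasp point (between the pads) lies 5 mm behind it (tip_reach is the distance from the TCP to the fingertips, in m); z points along the fingers, x is the direction in which the jaws open and shut, and the axes are right-handed (so a half turn about z gives the same grasp; the last joint's range is limited). The gripper opens to 93 mm and grips with 3 to 60 N. Pads are 15 mm wide; open, the fingers measure 128 mm over their backs; the gripper's body (75 mm by 188 mm) begins 65 mm behind the grasp point.
Start: joints at [-1.416, 0.599, -0.003, 1.599, 0.002, 0.943, -0.08], TCP at [0.167, 0.706, 0.233] pointing down, gripper open.
Joint ranges: [-2.57, 2.57], [-0.35, 1.97], [-1.29, 1.29], [0.11, 2.56], [-1.05, 4.19], [0.11, 1.86], [-2.63, 2.63]. Speed limits (rad/s): [2.22, 2.22, 3.01, 3.01, 3.14, 3.14, 3.14].

INTERFACE

Orientations are given as a unit quaternion [w, x, y, z].
In Python, from station import state, grab_frame, close_job, tip_reach gives the robot as it stands.
- The arm moves only by the tool move_arm, never from a script. Its argument "plan" is one flat list of numbers, 7 for each row, row after row: the shift along the tool's x, y, z in m, then the turn, a rotation vector about the tool's x, y, z in degrees, then the closure, from 0 (fully open) to 1 (shut). In form: [tx, ty, tz, rx, ry, rz, fingers, tx, ty, tz, rx, ry, rz, fingers, ...]. A call has 1 to 10 rows; each row is the pose to reach, as a shift and turn from the pose commanded when the call began, along the tool's axes at that moment; what a row does not reach only later rows make up. A row lasts 1/12 s, in which the tool goes at most 41.7 mm and 7.16 degrees, less where a joint would pass 70% of its speed; a pose out of reach is approached as far as the arm can. A call with a gripper value outside its range is refused whole. The fingers move at their own pace and stop on an object; the grip force is fixed at half the most. Time passes only in rows, so rows that repeat a pose let the fingers close. It gives the time, the measured TCP pose, the force and the opening at its end, in the units of the state.
- state(): the state, without advancing time (a new reading comes with each control period).
- grab_frame(name): name is "side" or "top"; returns a dict with "img" (420x560x3 uint8, red, green, blue), "z_map" (420x560 float32, m along the optical axis (not along the pixel's ray), 0 where there is no reading), "vertical_fov" (degrees; the focal length in pixels is half the picture's height over the tangent of half this angle, whatever the lens; pixels are square), "cx", "cy" (the principal point, pixels), "cam_to_world" (4x4, takes a point from camera to world coordinates). Camera axes: x right, y down, z forward; pixel columns grow to the right and rows downward; lengths in m; the calibration is good to about 2 mm. A picture is of the moment at which its call begins.
- close_job(): hands the job in, once; it reports no verdict.
The state is a dict: "time_s": time; "qpos": joint angles; "qd": joint speeds; "tau": joint torques, N m; "tool_pos": TCP position; "orientation": TCP orientation; "wrist_force": force on the tool from outside, world axes, zero at the start; "wrist_torque": the same for the moment, N m; "opening": finger opening in m.
Only numpy, scipy, OpenCV 4.12 (cv2) and the standard library are available. Lean on these libraries where they do the work, as an engineer would, in place of code of your own. Each camera call takes 0.05 s, during which the arm holds its last target.

TASK

The wooden toy box on the bench is locked by the red spring knob on its top. Pull the knob up, turn it clockwise to its parking notch, feeling for the notch rather than forcing the knob, and let it snap in there so that the bolt stays up; then slide the lid fully open by its dark wooden handle and let go. Leave the other toys as they stand.

Things in the scene. Friction and masses are not known exactly. Their poses are not given: they have to be found in the camera images.
- toybox: Light wooden box screwed to the bench, 190 (x) x 280 (y) x 80 mm high; origin at the centre of its underside. Its 10 mm lid lies on top between low side rails (lid top 90 mm above the bench). A dark bridge strip, 80 mm wide, spans the lid at y = +80 mm (92 to 100 mm above the bench) and carries the lock.
- lock: Grey round lock housing on the bridge, 76 mm across, 31 mm high; origin at the centre of its underside, axes as the box. Inside, a follower on the knob's stem, 28 mm off the axis, runs over hidden notches: deep locking slot, smooth land, parking notch, land. Over 20 N between follower and housing damages it (0.4 N m of knob torque, pressing it onto the land, pulling past the end of lift).
- knob: Red spring knob on an upright axis through the housing's centre; origin on the axis, level with the housing's underside when down. Grip: an upright bar 20 mm thick (own x), 46 mm long (own y, along the box's y when locked), 40 to 68 mm above the origin, white mark on top at +y. A spring pulls it down, 6 N when down, 9 N on the land. Its bolt holds the lid until 7 mm of lift.
- knob_grip (a point): Point on the knob's axis in the red bar, 12 mm below its top, 25 mm above the housing's top when down; rises and turns with the knob.
- knob_turn (a joint): Turn of the knob in rad, growing clockwise seen from above; 0 locked (play about +-0.05), end stop 1.75. The parking notch lies somewhere between 0.9 and 1.4 (play about +-0.06, upright walls), different in every lock, and can only be felt: the knob, riding on the land under its spring, drops 5 mm into it and then turns no further.
- knob_lift (a joint): Lift of the knob in m: 0 down (locked), about 0.0078 resting in the parking notch, about 0.0125 resting on the land, 0.018 end of lift.
- lid: Sliding lid, 158 (x) x 262 (y) x 10 mm; origin at the centre of its underside, axes as the box.
- lid_grip (a point): Point on the lid's handle, a dark wooden bar 62 mm long (box x), 16 mm thick (box y) that stands 42 mm up from the lid's top; this point is at its middle, 29 mm above the lid's top (13 mm below the bar's top).
- lid_slide (a joint): How far the lid is slid open in m, along the box's -y; 0 closed, 0.12 fully open (end stop). Slides with 1 to 2 N of friction and stays where it is left.
- boat: Blue plastic toy boat, 150 x 56 x 72 mm, loose; origin under its hull. Bystander.
- bird: Ceramic bird figurine, 60 mm across, 78 mm high, loose; origin under its foot. Bystander.
- stacker: Wooden stacking peg toy with coloured discs, 80 mm across, 90 mm high, loose; origin under its base. Bystander.
- flashlight: Grey plastic flashlight lying along its x axis, 130 x 38 x 38 mm, loose; origin under its middle. Bystander.

How it is judged:
On the way, in this order (a step that is already met when the one before it is completed fails the run):
1. the knob has snapped into the parking notch, with the lid still closed (value of joint knob_turn above 0.75 rad and value of joint knob_lift between 0.006 and 0.0095 m and value of joint lid_slide below 0.01 m), for 0.2 s.
2. the lid is slid fully open (value of joint lid_slide above 0.11 m), for 0.2 s.
At the end, for the whole second after the job is handed in: The knob rests in its parking notch (turned more than 0.75 rad, lift 6 to 9.5 mm), the lid is open by more than 110 of its 120 mm and at rest (value of joint knob_turn above 0.75 rad and value of joint knob_lift between 0.006 and 0.0095 m and value of joint lid_slide above 0.11 m and linear speed of lid below 0.01 m/s); the robot touches nothing.
It fails at once if the knob is forced: more than 20 N between its follower and the lock housing (contact force between knob and lock above 20 N).
It fails at once if the lid is forced against the bolt with more than 20 N (contact force between knob and lid above 20 N).
It fails at once if the boat, bird, stacking toy or flashlight is moved by more than 15 mm (distance of any of boat, bird, stacker, flashlight from where it was at the start of the episode above 0.015 m).
It fails at once if the bird or the stacking toy is tipped by more than 0.35 rad (angle between any of bird, stacker's own z axis and vertical above 0.35 rad).
It also fails if it takes over 67 s, if anything falls off the work surface, if the arm or the gripper's body presses on something with over 40 N, if the wrist force passes 120 N, or if a joint passes its speed limit or range.

## Working session

There is one attempt and no reset: what is moved stays moved. The work goes in short steps, Python scripts to look and compute and a tool call to move; the robot and the scene stay as the last step left them, time stands still between calls to the robot, and variables do not carry over. Pictures are saved under pics/ and viewed, and the job is handed in when it is done.

Besides the shell and the picture viewer there is one more tool, called after "Call:" as a command line: name --argument value ..., lists and objects as JSON in quotes. move_arm: Moves the arm, as the interface text tells. Its arguments: {"type":"object","properties":{"plan":{"type":"array"}},"required":["plan"]}

```bash
mkdir -p pics; ls; python3 - <<'E'
from station import *
import cv2
print(state(), tip_reach)
for n in("side","top"):
    f=grab_frame(n); cv2.imwrite(f"pics/{n}0.png",f["img"][:,:,::-1]); print(n,f["vertical_fov"],f["cx"],f["cy"],f["cam_to_world"])
E
```

```text
pics
{'time_s': 0.0, 'qpos': array([-1.41572942,  0.60013101, -0.00252373,  1.60012025,  0.00181145,
        0.94287056, -0.07979821]), 'qd': array([-0.00139694,  0.00218985,  0.00273238,  0.00128835, -0.00107664,
       -0.00091475,  0.00115983]), 'tau': array([-7.49106130e-05, -7.65073085e+01,  1.49725355e+00, -2.52358782e+01,
       -5.24782017e-02,  1.68855482e-02,  1.53055012e-04]), 'tool_pos': array([0.16645607, 0.70516573, 0.23175941]), 'orientation': array([ 5.34317953e-04,  7.84106907e-01,  6.20625309e-01, -5.45681102e-04]), 'wrist_force': array([-0.5606267 , -0.0085991 ,  0.91374381]), 'wrist_torque': array([-0.02980525,  0.04535064, -0.00809948]), 'opening': 0.09313992637879161} 0.014
side 48.52171844137603 272.763000727297 210.58765676947007 [[-0.84599801 -0.34841086  0.40360531  0.26347563]
 [-0.53318021  0.54926602 -0.6434483   0.60875919]
 [ 0.0024977  -0.75955034 -0.65044373  0.64835695]
 [ 0.          0.          0.          1.        ]]
top 51.756538257092785 284.2866681247664 203.76470586091764 [[ 0.02561101 -0.98522427  0.16934345  0.44037388]
 [-0.99951893 -0.02820113 -0.01290721  0.11127422]
 [ 0.01749217 -0.16893142 -0.98547258  0.79316395]
 [ 0.          0.          0.          1.        ]]
```

View pics/side0.png

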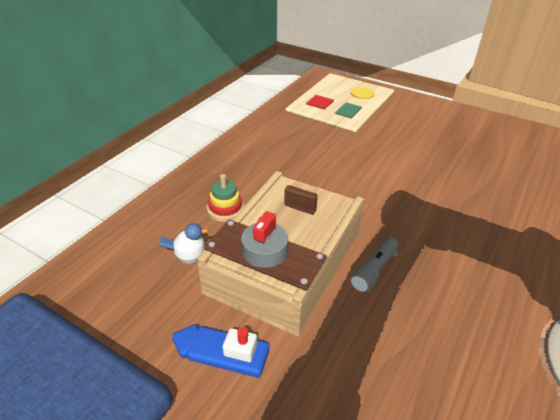

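View pics/top0.png

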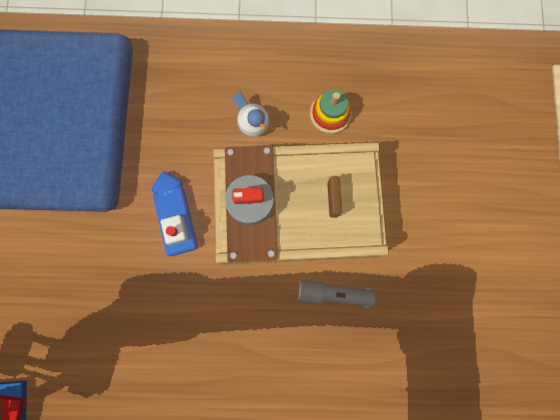

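The box sits in mid-picture in the top view, with the red knob near (248,195), the handle near (335,197), the bird at (254,119), the stacker at (332,108), the boat at (175,215) and the flashlight at (337,294). Next I measure the knob and handle tops.

```bash
cat > h.py <<'E'
from station import *
import numpy as np, cv2
def cloud(n):
    f=grab_frame(n); h,w=f["z_map"].shape
    F=h/2/np.tan(np.radians(f["vertical_fov"]/2))
    u,v=np.meshgrid(np.arange(w),np.arange(h)); z=f["z_map"]
    P=np.stack([(u-f["cx"])/F*z,(v-f["cy"])/F*z,z],-1)
    T=f["cam_to_world"]; W=P@T[:3,:3].T+T[:3,3]; W[z==0]=np.nan
    return f["img"].astype(int),W,u,v
def rect(p):
    (c,s,a)=cv2.minAreaRect((p[:,:2]*1000).astype(np.float32)); return np.round(c,1),np.round(s,1),round(a,2)
def knob(n="top",box=None):
    im,W,u,v=cloud(n); r,g,b=im[...,0],im[...,1],im[...,2]; z=W[...,2]
    near=(np.hypot(W[...,0]-.47,W[...,1]-.15)<.045)
    m=near&(z>.145)
    return im,W,m
E
python3 - <<'E'
from h import *
for n in("top","side"):
    im,W,u,v=cloud(n); z=W[...,2]; x=W[...,0];y=W[...,1]
    r,g,b=im[...,0],im[...,1],im[...,2]
    red=(r>150)&(g<60)&(b<60)&(z>.14)&(z<.19)
    red&=(x>.3)&(x<.6)&(y>0)&(y<.25)
    top=red&(z>np.nanmax(z[red])-.006)
    print(n,"red",red.sum(),np.nanmax(z[red]),np.nanmedian(z[top]),rect(W[red]),rect(W[top]))
    wh=(r>180)&(g>180)&(b>180)&(z>.155)&(z<.18)&(x>.3)&(x<.6)&(y>0)&(y<.25)
    print(" white",wh.sum(),W[wh].mean(0) if wh.any() else 0, "bar",rect(W[top|wh]))
    ho=(abs(z-.131)<.004)&(x>.35)&(x<.6)&(y>.05)&(y<.25); print(" housing",rect(W[ho]),np.median(z[ho]), cv2.minEnclosingCircle((W[ho][:,:2]*1000).astype(np.float32)))
    ha=(abs(z-.132)<.004)&(x>.35)&(x<.6)&(y>-.1)&(y<.06); print(" handle",ha.sum(),rect(W[ha]),np.median(z[ha]),W[ha].mean(0))
    li=(abs(z-.09)<.003)&(x>.3)&(x<.6)&(y>-.2)&(y<.3); print(" rails/lid",rect(W[li]),np.median(z[li]))
    br=(abs(z-.100)<.003)&(x>.3)&(x<.6)&(y>-.2)&(y<.3)&(r<110); print(" bridge",rect(W[br]))
E
```

```text
top red 36 0.16778509737116853 0.16451554919871858 (array([552.7, 155.7]), array([ 9., 43.]), 16.11) (array([552.5, 153.8]), array([ 8.8, 39.9]), 18.38)
 white 25 [0.56010943 0.17220363 0.16875744] bar (array([556.6, 156.6]), array([11.7, 41. ]), 1.41)
 housing (array([561.3, 157.7]), array([74.6, 74.7]), 1.94) 0.1308484432994747 ((561.7177124023438, 157.487548828125), 37.892127990722656)
 handle 367 (array([570.3,  22.5]), array([59.5, 16. ]), 4.06) 0.13152339582113626 [0.57016978 0.02292511 0.13138892]
 rails/lid (array([533.1,  71.4]), array([136.6, 278.4]), 0.67) 0.0900659694579512
 bridge (array([530.6, 101.1]), array([144.5, 130.2]), 81.12)
side red 185 0.16715978465541387 0.1631456886832071 (array([553.8, 163.2]), array([42.3, 14.9]), 72.77) (array([553.5, 162.3]), array([41.4, 12.2]), 76.73)
 white 20 [0.56064631 0.17248796 0.16761502] bar (array([556.7, 161.3]), array([41.2, 13.1]), 87.69)
 housing (array([561.3, 160.9]), array([74.8, 71.2]), 28.89) 0.12984330754613316 ((561.671142578125, 158.51095581054688), 38.62982177734375)
 handle 181 (array([571.1,  23.7]), array([58.6, 16.6]), 5.57) 0.13040818583543923 [0.5711515  0.02495541 0.1302816 ]
 rails/lid (array([541. ,  76.5]), array([136.3, 280.6]), 4.2) 0.08910012891354502
 bridge (array([536.7, 108.9]), array([135., 177.]), 3.02)
```

```bash
python3 - <<'E'
from h import *
for n in("top","side"):
    im,W,u,v=cloud(n); z=W[...,2]; x=W[...,0];y=W[...,1]
    r,g,b=im[...,0],im[...,1],im[...,2]
    near=np.hypot(x-.5615,y-.158)<.034
    top=near&(z>.160)
    print(n,"knob",top.sum(),rect(W[top]),np.median(z[top]),W[top].mean(0)); 
    wh=near&(z>.155)&(r>150)&(g>150); print(" white",wh.sum(),W[wh].mean(0))
    R=(x>.4)&(x<.75)&(y>-.2)&(y<.3)
    ha=(abs(z-.132)<.004)&R&(y<.09); print(" handle",ha.sum(),rect(W[ha]),np.median(z[ha]),W[ha].mean(0))
    ho=(abs(z-.131)<.004)&R&(y>.1); c=cv2.minEnclosingCircle((W[ho][:,:2]*1000).astype(np.float32)); print(" housing",c)
    br=(abs(z-.100)<.0025)&R&(y>.06)&(y<.28)&(r<120); print(" bridge",br.sum(),rect(W[br]))
    li=(z>.075)&R&(z<.2); print(" box",rect(W[li]))
E
```

```text
top knob 424 (array([561.6, 157.8]), array([20.2, 46. ]), 4.89) 0.1676390612786699 [0.56089994 0.15733186 0.16730388]
 white 36 [0.5599586  0.17174657 0.1685116 ]
 handle 371 (array([570.8,  22.6]), array([60.7, 15.9]), 4.06) 0.13142267933505936 [0.57086595 0.02290914 0.1314532 ]
 housing ((561.5908813476562, 157.4561767578125), 38.050540924072266)
 bridge 291 (array([560.6, 155.7]), array([186.8,  76.7]), 3.85)
 box (array([608.7,  80.7]), array([272.7, 280.5]), 4.24)
side knob 295 (array([561.5, 159.4]), array([19.5, 45.3]), 5.7) 0.16663249931593455 [0.56026628 0.16154908 0.16596008]
 white 32 [0.56231575 0.16973464 0.16728378]
 handle 179 (array([572. ,  23.7]), array([60.6, 16.5]), 3.57) 0.13032522927205048 [0.57151954 0.02473352 0.13031524]
 housing ((561.56591796875, 158.1505584716797), 38.669071197509766)
 bridge 1722 (array([561.3, 160.8]), array([189.1,  78.3]), 3.57)
 box (array([608.7,  82.2]), array([272.4, 281.6]), 4.35)
```

```bash
cat >> h.py <<'E'
from scipy.spatial.transform import Rotation as R
def go(p,yaw):
    s=state(); w,a,b,c=s["orientation"]; Rt=R.from_quat([a,b,c,w])
    y=np.radians(yaw); X=np.array([np.cos(y),np.sin(y),0]); Z=np.array([0,0,-1.]); G=R.from_matrix(np.stack([X,np.cross(Z,X),Z],1))
    t=Rt.inv().apply(np.array(p)-s["tool_pos"]); r=(Rt.inv()*G).as_rotvec(degrees=True)
    print("pos",s["tool_pos"].round(4),"yaw",np.degrees(np.arctan2(*Rt.apply([1,0,0])[[1,0]])).round(2)); print("shift",t.round(4),"rot",r.round(2),"F",s["wrist_force"].round(2),"T",s["wrist_torque"].round(3),"open",round(s["opening"],4),"t",s["time_s"],"q",s["qpos"].round(2))
E
python3 -c "
from h import *
go([.5616,.158,.235],4.1)"
```

```text
pos [0.1665 0.7055 0.2323] yaw 76.72
shift [-0.4421  0.5103 -0.0024] rot [2.000e-02 2.000e-02 7.262e+01] F [0.2  0.02 0.07] T [-0.072 -0.004 -0.034] open 0.0933 t 0.3 q [-1.42  0.6  -0.    1.6   0.    0.94 -0.08]
```

Call:
move_arm --plan '[-0.442, 0.51, -0.003, 0, 0, 72.6, 0, -0.442, 0.51, -0.003, 0, 0, 72.6, 0, -0.442, 0.51, -0.003, 0, 0, 72.6, 0, -0.442, 0.51, -0.003, 0, 0, 72.6, 0, -0.442, 0.51, -0.003, 0, 0, 72.6, 0, -0.442, 0.51, -0.003, 0, 0, 72.6, 0, -0.442, 0.51, -0.003, 0, 0, 72.6, 0, -0.442, 0.51, -0.003, 0, 0, 72.6, 0, -0.442, 0.51, -0.003, 0, 0, 72.6, 0, -0.442, 0.51, -0.003, 0, 0, 72.6, 0]'

```text
time_s: 1.13
tool_pos: [0.4112, 0.366, 0.2348]
orientation: [-0.0, 0.999, 0.042, 0.0]
wrist_force: [1.3, 0.9, 0.3]
opening: 0.0929
```

```bash
python3 -c "
from h import *
go([.5616,.158,.235],4.1)"
```

```text
pos [0.4112 0.366  0.2348] yaw 4.76
shift [ 0.1327  0.2198 -0.0003] rot [-0.04 -0.02  0.66] F [1.25 0.94 0.32] T [-0.013  0.038  0.002] open 0.0929 t 1.1333 q [-1.09  0.4   0.36  2.02 -0.2   0.75 -0.53]
```

Call:
move_arm --plan '[0.13, 0.216, 0, 0, 0, 0.5, 0, 0.13, 0.216, 0, 0, 0, 0.5, 0, 0.13, 0.216, 0, 0, 0, 0.5, 0, 0.13, 0.216, 0, 0, 0, 0.5, 0, 0.13, 0.216, 0, 0, 0, 0.5, 0, 0.13, 0.216, 0, 0, 0, 0.5, 0, 0.13, 0.216, 0, 0, 0, 0.5, 0, 0.13, 0.216, 0, 0, 0, 0.5, 0, 0.13, 0.216, 0, 0, 0, 0.5, 0]'

```text
time_s: 1.88
tool_pos: [0.5588, 0.1643, 0.2343]
orientation: [-0.0, 0.999, 0.04, -0.0]
wrist_force: [0.5, 0.5, 0.6]
opening: 0.0928
```

```bash
python3 -c "
from h import *
go([.5616,.158,.180],4.1)"
```

```text
pos [0.5588 0.1643 0.2343] yaw 4.56
shift [0.0024 0.0065 0.0543] rot [-0.02  0.03  0.46] F [0.46 0.55 0.57] T [-0.084  0.056 -0.067] open 0.0928 t 1.8833 q [-0.64  0.44  0.36  1.95 -0.22  0.79 -0.07]
```

Call:
move_arm --plan '[0.002, 0.006, 0.03, 0, 0, 0.5, 0, 0.002, 0.006, 0.054, 0, 0, 0.5, 0, 0.002, 0.006, 0.054, 0, 0, 0.5, 0, 0.002, 0.006, 0.054, 0, 0, 0.5, 0]'

```text
time_s: 2.22
tool_pos: [0.5601, 0.1598, 0.1799]
orientation: [0.0, 0.999, 0.037, -0.001]
wrist_force: [1.5, -0.2, 0.3]
opening: 0.0928
```

```bash
python3 - <<'E'
from h import *
go([.5616,.158,.151],4.1)
for n in("side","top"):
    f=grab_frame(n); cv2.imwrite(f"pics/{n}1.png",f["img"][:,:,::-1])
go([.5616,.158,.151],4.1)
E
```

```text
pos [0.5601 0.1598 0.1799] yaw 4.24
shift [0.0014 0.0019 0.0289] rot [0.02 0.15 0.14] F [ 1.46 -0.18  0.29] T [-0.115  0.089 -0.056] open 0.0928 t 2.2167 q [-0.6   0.51  0.33  1.99 -0.26  0.68 -0.03]
pos [0.5616 0.1595 0.1816] yaw 4.2
shift [-0.0001  0.0016  0.0306] rot [-0.03 -0.05  0.1 ] F [0.29 0.14 1.02] T [-0.042  0.022 -0.018] open 0.0928 t 2.3167 q [-0.6   0.51  0.33  1.99 -0.26  0.68 -0.03]
```

View pics/side1.png

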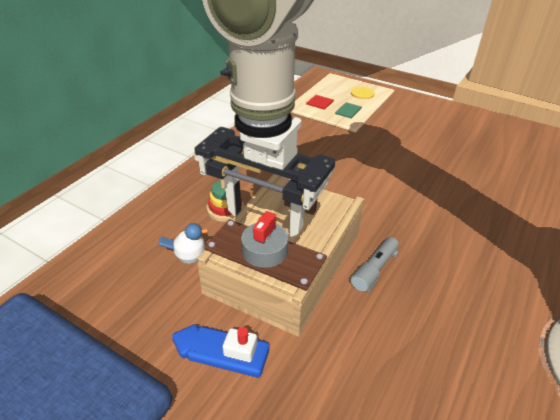

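Fingers straddle the red bar, with tips near (236,212) and (296,232) and the knob at (264,226). I go down to grip height.

Call:
move_arm --plan '[0, 0.001, 0.015, 0, 0, 0, 0, 0, 0.001, 0.03, 0, 0, 0, 0, 0, 0.001, 0.03, 0, 0, 0, 0, 0, 0.001, 0.03, 0, 0, 0, 0]'

```text
time_s: 2.65
tool_pos: [0.5616, 0.1578, 0.1513]
orientation: [-0.0, 0.999, 0.036, 0.0]
wrist_force: [-0.3, -0.3, -0.1]
opening: 0.0931
```

```bash
python3 - <<'E'
from h import *
f=grab_frame("side"); cv2.imwrite("pics/side2.png",cv2.resize(f["img"][100:310,140:400,::-1],None,fx=3,fy=2.8))
f=grab_frame("top"); cv2.imwrite("pics/top2.png",f["img"][:,:,::-1])
go([.5616,.158,.151],4.1)
E
```

```text
pos [0.5621 0.1577 0.1518] yaw 4.12
shift [-0.0005 -0.0004  0.0008] rot [-0.03 -0.09  0.02] F [-0.3  -0.17  0.27] T [-0.137  0.072  0.048] open 0.093 t 2.75 q [-0.58  0.55  0.31  2.02 -0.28  0.61 -0.01]
```

View pics/side2.png

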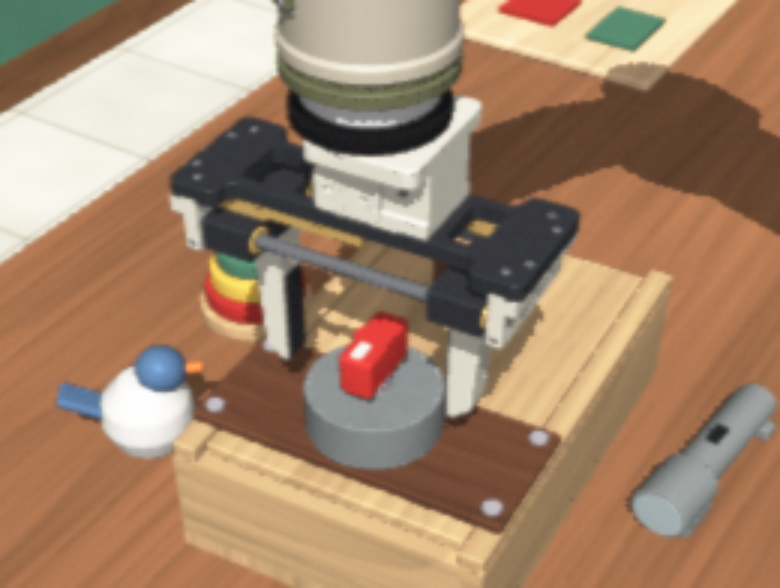

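View pics/top2.png

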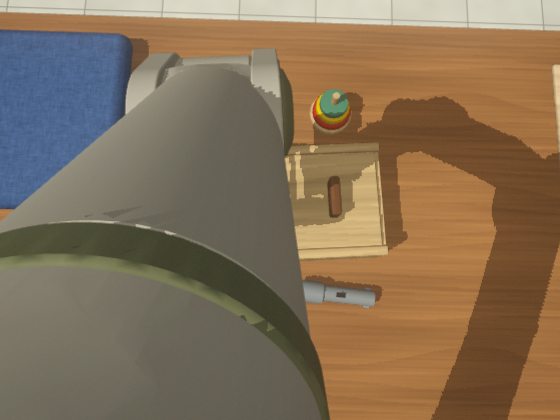

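The fingers stand either side of the bar (bar at (373,355) in the zoomed crop) and the side camera sees the knob clearly. I close the fingers.

Call:
move_arm --plan '[0, 0, 0, 0, 0, 0, 1, 0, 0, 0, 0, 0, 0, 1, 0, 0, 0, 0, 0, 0, 1, 0, 0, 0, 0, 0, 0, 1, 0, 0, 0, 0, 0, 0, 1, 0, 0, 0, 0, 0, 0, 1, 0, 0, 0, 0, 0, 0, 1, 0, 0, 0, 0, 0, 0, 1, 0, 0, 0, 0, 0, 0, 1, 0, 0, 0, 0, 0, 0, 1]'

```text
time_s: 3.58
tool_pos: [0.5616, 0.1572, 0.1504]
orientation: [0.0, 0.999, 0.036, -0.0]
wrist_force: [-0.2, -0.7, -0.1]
opening: 0.0312
```

```bash
python3 - <<'E'
from h import *
go([.5616,.158,.151],4.1)
E
```

```text
pos [0.5616 0.1572 0.1504] yaw 4.1
shift [ 0.0001 -0.0008 -0.0006] rot [ 0.  0. -0.] F [-0.21 -0.67 -0.14] T [-0.085  0.073 -0.021] open 0.0312 t 3.5833 q [-0.58  0.55  0.31  2.02 -0.28  0.61 -0.01]
```

Call:
move_arm --plan '[0, 0, 0, 0, 0, 0, 1, 0, 0, 0, 0, 0, 0, 1, 0, 0, 0, 0, 0, 0, 1, 0, 0, 0, 0, 0, 0, 1, 0, 0, 0, 0, 0, 0, 1]'

```text
time_s: 4.0
tool_pos: [0.5615, 0.1573, 0.1505]
orientation: [0.0, 0.999, 0.036, -0.0]
wrist_force: [-1.3, -0.9, 1.0]
opening: 0.0197
```

```bash
python3 - <<'E'
from h import *
go([.5616,.158,.151],4.1)
E
```

```text
pos [0.5615 0.1573 0.1505] yaw 4.1
shift [ 0.0002 -0.0007 -0.0005] rot [0. 0. 0.] F [-1.31 -0.86  1.  ] T [-0.098  0.088 -0.003] open 0.0197 t 4.0 q [-0.58  0.55  0.31  2.02 -0.28  0.61 -0.01]
```

Call:
move_arm --plan '[0, 0, -0.002, 0, 0, 0, 1, 0, 0, -0.005, 0, 0, 0, 1, 0, 0, -0.008, 0, 0, 0, 1, 0, 0, -0.011, 0, 0, 0, 1, 0, 0, -0.011, 0, 0, 0, 1]'

```text
time_s: 4.42
tool_pos: [0.5615, 0.1573, 0.1619]
orientation: [-0.0, 0.999, 0.036, -0.0]
wrist_force: [1.7, -1.2, -8.0]
opening: 0.02
```

```bash
cat >> h.py <<'E'
def ktop(name=None):
    im,W,u,v=cloud("side"); z=W[...,2]; r,g,b=im[...,0],im[...,1],im[...,2]
    m=(np.hypot(W[...,0]-.5616,W[...,1]-.158)<.034)&(((r>120)&(g<70)&(b<70))|((r>170)&(g>165)))&(z>.14)&(z<.2)
    wh=(np.hypot(W[...,0]-.5616,W[...,1]-.158)<.034)&((r>170)&(g>165)&(b>165))&(z>.16)&(z<.2)
    zz=np.sort(z[m]); t=m&(z>zz[-1]-.004)
    print("knob top p95",zz[int(.95*len(zz))].round(4),"p85",zz[int(.85*len(zz))].round(4),"n",m.sum(),"white",wh.sum(),W[wh].mean(0).round(4) if wh.any() else 0)
    if name: cv2.imwrite(name,cv2.resize(im[100:310,140:400,::-1].astype(np.uint8),None,fx=3,fy=2.8))
E
python3 - <<'E'
from h import *
go([.5616,.158,.151],4.1); ktop("pics/s3.png")
E
```

```text
pos [0.5615 0.1573 0.1619] yaw 4.1
shift [ 0.0002 -0.0007  0.0109] rot [-0.  0.  0.] F [ 1.7  -1.24 -7.96] T [-0.088 -0.315 -0.019] open 0.02 t 4.4167 q [-0.59  0.54  0.32  2.01 -0.27  0.63 -0.02]
knob top p95 0.1956 p85 0.1888 n 622 white 322 [0.5597 0.1668 0.1804]
```

View pics/s3.png

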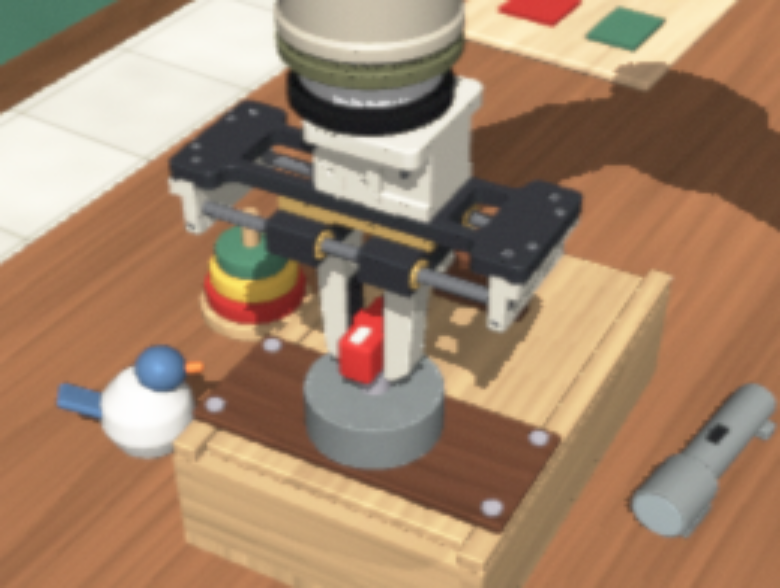

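The red bar has risen with the fingers: the stem shows at (375,385), and the downward pull is about 8 N as expected. I lift to about 15 mm, then turn while clear of the land.

Call:
move_arm --plan '[0, 0, -0.002, 0, 0, 0, 1, 0, 0, -0.0038, 0, 0, 0, 1, 0, 0, -0.0038, 0, 0, 0, 1, 0, 0, -0.0038, 0, 0, 1, 1, 0, 0, -0.0038, 0, 0, 3, 1, 0, 0, -0.0038, 0, 0, 5, 1, 0, 0, -0.0038, 0, 0, 7, 1, 0, 0, -0.0038, 0, 0, 9, 1]'

```text
time_s: 5.13
tool_pos: [0.5614, 0.1573, 0.1652]
orientation: [0.0, 0.999, -0.044, -0.0]
wrist_force: [1.0, -0.4, -8.3]
opening: 0.0199
```

```bash
python3 - <<'E'
from h import *
go([.5616,.158,.151],4.1); ktop("pics/s4.png")
E
```

```text
pos [0.5614 0.1573 0.1652] yaw -5.05
shift [ 0.0001 -0.0007  0.0142] rot [ 0.    0.01 -9.15] F [ 0.96 -0.45 -8.25] T [-0.076 -0.251  0.082] open 0.0199 t 5.1333 q [-0.62  0.54  0.37  2.01 -0.31  0.65 -0.14]
knob top p95 0.1956 p85 0.1892 n 600 white 288 [0.5591 0.1673 0.1818]
```

Call:
move_arm --plan '[0, 0, 0, 0, 0, 3, 1, 0, 0, 0, 0, 0, 6, 1, 0, 0, 0, 0, 0, 9, 1, 0, 0, 0, 0, 0, 12, 1, 0, 0, 0, 0, 0, 15, 1, 0, 0, 0, 0, 0, 18, 1, 0, 0, 0, 0, 0, 21, 1, 0, 0, 0, 0, 0, 24, 1, 0, 0, 0, 0, 0, 26, 1, 0, 0, 0, 0, 0, 26, 1]'

```text
time_s: 6.02
tool_pos: [0.5612, 0.1573, 0.1651]
orientation: [0.0, 0.964, -0.267, -0.0]
wrist_force: [0.4, 0.5, -9.0]
opening: 0.0198
```

```bash
python3 - <<'E'
from h import *
go([.5616,.158,.163],4.1); ktop("pics/s5.png")
E
```

```text
pos [0.5612 0.1573 0.1651] yaw -30.97
shift [-0.0001 -0.0008  0.0021] rot [ 3.000e-02  3.000e-02 -3.507e+01] F [ 0.4   0.51 -9.  ] T [-0.133 -0.169 -0.051] open 0.0198 t 6.0167 q [-0.71  0.56  0.5   2.01 -0.43  0.67 -0.47]
knob top p95 0.1825 p85 0.181 n 193 white 36 [0.5545 0.1749 0.1742]
```

View pics/s5.png

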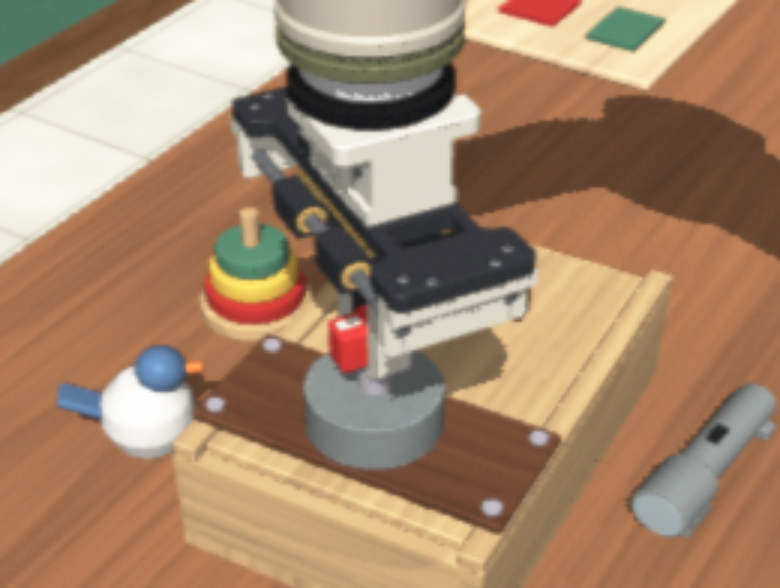

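The knob has turned about 35° with the bar still in the jaws (mark at (347,325)). I lower it gently onto the land while watching the vertical force.

Call:
move_arm --plan '[0, 0, 0.0008, 0, 0, 0, 1, 0, 0, 0.0016, 0, 0, 0, 1, 0, 0, 0.0016, 0, 0, 0, 1, 0, 0, 0.0016, 0, 0, 0, 1]'

```text
time_s: 6.4
tool_pos: [0.5613, 0.1573, 0.1638]
orientation: [-0.0, 0.964, -0.266, -0.0]
wrist_force: [-0.7, -0.1, -4.9]
opening: 0.0201
```

Call:
move_arm --plan '[0, 0, 0.0003, 0, 0, 0, 1, 0, 0, 0.0003, 0, 0, 0, 1]'

```text
time_s: 6.57
tool_pos: [0.5613, 0.1573, 0.1636]
orientation: [-0.0, 0.964, -0.266, -0.0]
wrist_force: [-2.8, -0.5, -1.8]
opening: 0.0199
```

Call:
move_arm --plan '[0, 0, 0, 0, 0, 0, 0.75, 0, 0, 0, 0, 0, 0, 0.75, 0, 0, 0, 0, 0, 0, 0.75, 0, 0, 0, 0, 0, 0, 0.75]'

```text
time_s: 6.9
tool_pos: [0.5621, 0.1573, 0.1637]
orientation: [-0.0, 0.964, -0.266, 0.001]
wrist_force: [0.1, 0.3, 0.0]
opening: 0.0232
```

```bash
python3 - <<'E'
from h import *
go([.5616,.158,.163],4.1); ktop("pics/s6.png")
E
```

```text
pos [0.5621 0.1573 0.1637] yaw -30.9
shift [-0.0008 -0.0003  0.0007] rot [-3.0e-02 -7.0e-02 -3.5e+01] F [0.05 0.31 0.04] T [-0.082  0.101 -0.017] open 0.0232 t 6.9 q [-0.71  0.56  0.5   2.02 -0.43  0.66 -0.47]
knob top p95 0.1807 p85 0.179 n 186 white 30 [0.5534 0.175  0.1732]
```

View pics/s6.png

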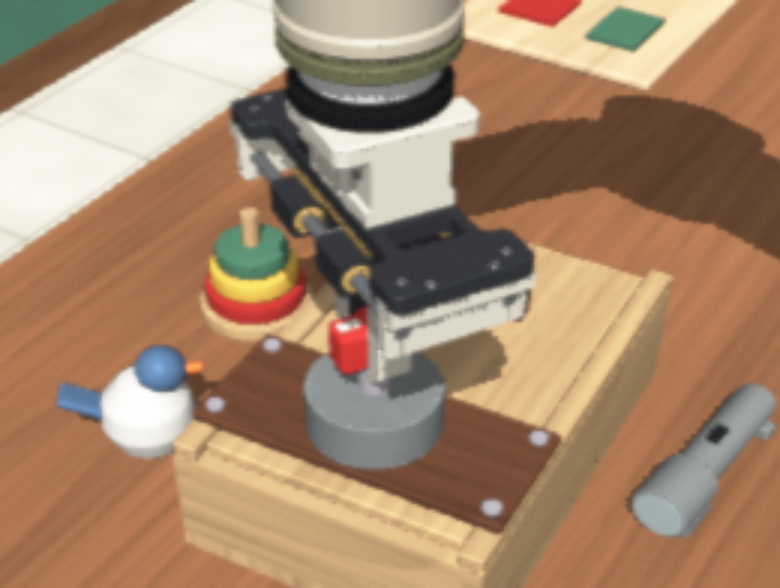

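The knob rides on the land with loose jaws (top at 0.181 m, mark at (347,325)). I lower the fingers a little and narrow the slack, then start pushing it around.

Call:
move_arm --plan '[0, 0, 0.002, 0, 0, 0, 0.765, 0, 0, 0.004, 0, 0, 0, 0.765, 0, 0, 0.004, 0, 0, 2, 0.765, 0, 0, 0.004, 0, 0, 4, 0.765, 0, 0, 0.004, 0, 0, 6, 0.765, 0, 0, 0.004, 0, 0, 7.5, 0.765, 0, 0, 0.004, 0, 0, 9, 0.765, 0, 0, 0.004, 0, 0, 10, 0.765]'

```text
time_s: 7.62
tool_pos: [0.5612, 0.1572, 0.1591]
orientation: [0.0, 0.937, -0.35, -0.0]
wrist_force: [-2.2, 0.1, -0.6]
opening: 0.0221
```

```bash
python3 - <<'E'
from h import *
go([.5616,.158,.163],4.1); ktop()
E
```

```text
pos [0.5612 0.1572 0.1591] yaw -40.99
shift [-0.0002 -0.0009 -0.0039] rot [ 3.000e-02  4.000e-02 -4.509e+01] F [-2.21  0.05 -0.59] T [-0.149  0.47   0.152] open 0.0221 t 7.6167 q [-0.74  0.58  0.55  2.02 -0.48  0.67 -0.59]
knob top p95 0.1803 p85 0.1778 n 68 white 7 [0.5632 0.1743 0.1783]
```

Call:
move_arm --plan '[0, 0, 0, 0, 0, 1, 0.765, 0, 0, 0, 0, 0, 2, 0.765, 0, 0, 0, 0, 0, 3, 0.765, 0, 0, 0, 0, 0, 4, 0.765]'

```text
time_s: 8.0
tool_pos: [0.5612, 0.1572, 0.1592]
orientation: [0.0, 0.924, -0.383, -0.0]
wrist_force: [-1.8, -0.4, -3.0]
opening: 0.0221
```

```bash
python3 - <<'E'
from h import *
go([.5616,.158,.163],4.1); ktop("pics/s7.png"); go([.5616,.158,.163],4.1)
E
```

```text
pos [0.5612 0.1572 0.1592] yaw -44.99
shift [-0.0002 -0.0008 -0.0038] rot [ 2.000e-02  4.000e-02 -4.909e+01] F [-1.78 -0.45 -3.01] T [-0.152  0.591  0.083] open 0.0221 t 8.0 q [-0.75  0.59  0.57  2.02 -0.5   0.67 -0.64]
knob top p95 0.1733 p85 0.1726 n 13 white 3 [0.549  0.1766 0.1703]
pos [0.5612 0.1573 0.1592] yaw -45.06
shift [-0.0002 -0.0008 -0.0038] rot [ 3.000e-02  4.000e-02 -4.916e+01] F [-3.63 -0.56 -3.08] T [-0.172  0.655  0.066] open 0.0219 t 8.05 q [-0.75  0.59  0.57  2.02 -0.5   0.67 -0.64]
```

View pics/s7.png

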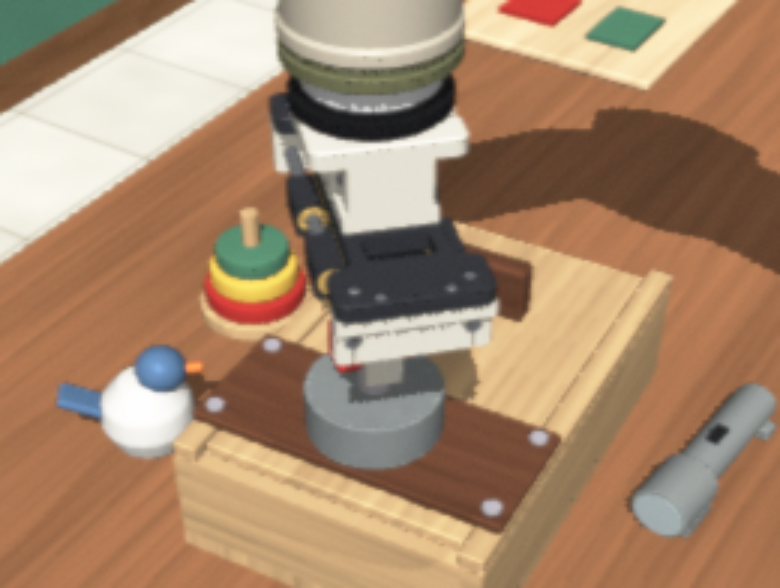

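Now the gripper's body hides the top of the bar in this view (only a red sliver at (345,362)), so I go on by feel in 1° steps.

Call:
move_arm --plan '[0, 0, 0, 0, 0, 1, 0.765, 0, 0, 0, 0, 0, 2, 0.765]'

```text
time_s: 8.22
tool_pos: [0.5612, 0.1573, 0.1592]
orientation: [0.0, 0.917, -0.399, -0.0]
wrist_force: [-3.1, -0.5, -4.9]
opening: 0.022
```

```bash
python3 - <<'E'
from h import *
go([.5616,.158,.163],4.1)
E
```

```text
pos [0.5612 0.1573 0.1592] yaw -46.98
shift [-0.0002 -0.0008 -0.0038] rot [ 2.000e-02  4.000e-02 -5.108e+01] F [-3.13 -0.49 -4.95] T [-0.2    0.729  0.098] open 0.022 t 8.2167 q [-0.75  0.59  0.58  2.02 -0.51  0.68 -0.67]
```

Call:
move_arm --plan '[0, 0, 0, 0, 0, 2, 0.7, 0, 0, 0, 0, 0, 2, 0.7, 0, 0, 0, 0, 0, 2, 0.7]'

```text
time_s: 8.47
tool_pos: [0.5625, 0.1574, 0.1598]
orientation: [-0.0, 0.91, -0.414, 0.001]
wrist_force: [0.1, -0.8, -0.1]
opening: 0.0277
```

```bash
python3 - <<'E'
from h import *
go([.5616,.158,.163],4.1); ktop("pics/s8.png"); go([.5616,.158,.163],4.1)
E
```

```text
pos [0.5625 0.1574 0.1598] yaw -48.89
shift [-0.001   0.0003 -0.0032] rot [ -0.06  -0.11 -52.99] F [ 0.12 -0.76 -0.12] T [-0.047  0.13  -0.016] open 0.0277 t 8.4667 q [-0.76  0.59  0.59  2.02 -0.52  0.68 -0.69]
knob top p95 0.1772 p85 0.1768 n 15 white 2 [0.5413 0.1777 0.1769]
pos [0.5624 0.1574 0.1598] yaw -48.87
shift [-0.001   0.0002 -0.0032] rot [-5.000e-02 -8.000e-02 -5.297e+01] F [-0.46  0.18  1.17] T [-0.057  0.139  0.041] open 0.0274 t 8.5167 q [-0.76  0.59  0.59  2.02 -0.52  0.68 -0.69]
```

View pics/s8.png

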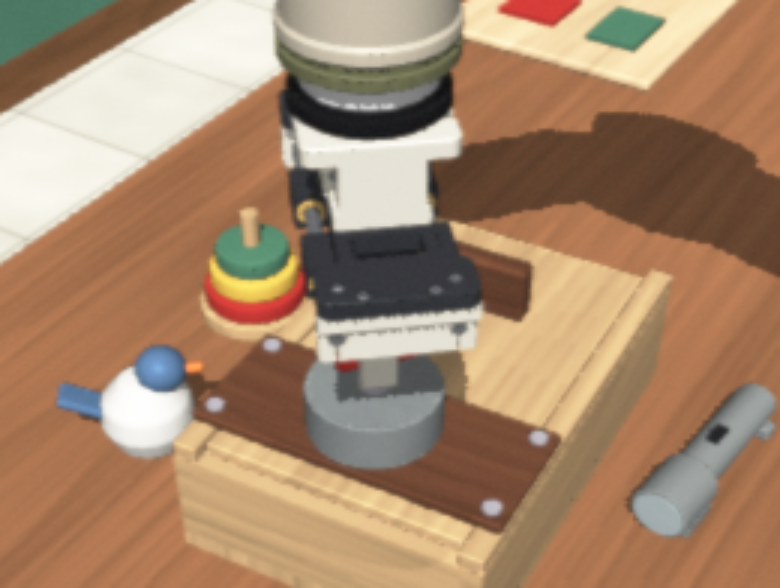

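```bash
cat >> h.py <<'E'
def kbot():
    im,W,u,v=cloud("side"); z=W[...,2]; r,g,b=im[...,0],im[...,1],im[...,2]
    m=(np.hypot(W[...,0]-.5616,W[...,1]-.158)<.036)&(r>2.2*g)&(r>2.2*b)&(r>60)&(z>.134)
    print("red n",m.sum(),"z min/p10/med/max",np.percentile(z[m],[0,10,50,100]).round(4))
    for p in W[m][np.argsort(z[m])][:8]: print("  ",p.round(4))
E
python3 - <<'E'
from h import *
kbot()
E
```

```text
red n 12 z min/p10/med/max [0.1532 0.1543 0.1574 0.1591]
   [0.5641 0.1725 0.1532]
   [0.5648 0.1741 0.1541]
   [0.565  0.1765 0.1559]
   [0.563  0.174  0.1571]
   [0.5681 0.1802 0.1572]
   [0.5668 0.1794 0.1573]
   [0.5641 0.1752 0.1575]
   [0.5653 0.1788 0.1576]
```

The lowest red sits at 0.153 m, so the knob is still on the land (in the notch it would be near 0.148). The jaws were about 1 mm off axis. I recentre, back off, close to a small slack, then go forward and back off again to let it drop.

Call:
move_arm --plan '[-0.0008, 0.0008, 0, 0, 0, -2, 0.7, -0.0008, 0.0008, 0, 0, 0, -5, 0.76, -0.0008, 0.0008, 0, 0, 0, -5, 0.76, -0.0008, 0.0008, 0, 0, 0, -3, 0.76, -0.0008, 0.0008, 0, 0, 0, -1, 0.76, -0.0008, 0.0008, 0, 0, 0, 1, 0.76, -0.0008, 0.0008, 0, 0, 0, 2, 0.76, -0.0008, 0.0008, 0, 0, 0, 3, 0.76]'

```text
time_s: 9.23
tool_pos: [0.5611, 0.1574, 0.1596]
orientation: [-0.0, 0.899, -0.438, 0.001]
wrist_force: [2.4, -0.9, 0.1]
opening: 0.0223
```

```bash
python3 - <<'E'
from h import *
go([.5613,.1575,.159],4.1);kbot()
E
```

```text
pos [0.5611 0.1574 0.1596] yaw -51.98
shift [ 0.     -0.0003  0.0006] rot [-3.000e-02 -7.000e-02 -5.608e+01] F [ 2.39 -0.87  0.05] T [-0.093 -0.233  0.123] open 0.0223 t 9.2333 q [-0.77  0.59  0.6   2.02 -0.53  0.68 -0.73]
red n 13 z min/p10/med/max [0.1541 0.1544 0.156  0.1588]
   [0.5662 0.1749 0.1541]
   [0.566  0.1724 0.1543]
   [0.5646 0.1745 0.1546]
   [0.567  0.1764 0.1549]
   [0.5679 0.1778 0.1555]
   [0.5663 0.1747 0.156 ]
   [0.5702 0.1799 0.156 ]
   [0.5632 0.1737 0.1567]
```

Call:
move_arm --plan '[0.0002, -0.0002, 0, 0, 0, 1, 0.76, 0.0002, -0.0002, 0, 0, 0, 2, 0.76, 0.0002, -0.0002, 0, 0, 0, 3, 0.76]'

```text
time_s: 9.53
tool_pos: [0.561, 0.1574, 0.1596]
orientation: [-0.0, 0.887, -0.462, 0.0]
wrist_force: [1.8, -0.0, 0.6]
opening: 0.0224
```

```bash
python3 - <<'E'
from h import *
go([.5613,.1575,.159],4.1);kbot()
E
```

```text
pos [0.561  0.1574 0.1596] yaw -54.99
shift [ 0.     -0.0003  0.0006] rot [-3.000e-02 -3.000e-02 -5.909e+01] F [ 1.75 -0.03  0.58] T [-0.087 -0.212  0.106] open 0.0224 t 9.5333 q [-0.78  0.6   0.62  2.02 -0.54  0.69 -0.77]
red n 19 z min/p10/med/max [0.1532 0.1548 0.1565 0.1603]
   [0.568  0.175  0.1532]
   [0.5686 0.1769 0.1544]
   [0.5657 0.1756 0.1549]
   [0.5691 0.1788 0.1557]
   [0.5638 0.1729 0.1558]
   [0.5703 0.1798 0.1559]
   [0.565  0.1738 0.1559]
   [0.5687 0.1766 0.1563]
```

Call:
move_arm --plan '[0, 0, 0, 0, 0, 1, 0.76, 0, 0, 0, 0, 0, 2, 0.76, 0, 0, 0, 0, 0, 3, 0.76]'

```text
time_s: 9.83
tool_pos: [0.561, 0.1573, 0.1595]
orientation: [-0.0, 0.875, -0.485, 0.0]
wrist_force: [2.2, -0.8, 2.7]
opening: 0.0223
```

```bash
python3 - <<'E'
from h import *
go([.5613,.1575,.159],4.1);kbot()
E
```

```text
pos [0.561  0.1573 0.1595] yaw -58.0
shift [ 0.     -0.0003  0.0005] rot [-2.00e-02 -3.00e-02 -6.21e+01] F [ 2.2  -0.84  2.7 ] T [-0.025 -0.409  0.105] open 0.0223 t 9.8333 q [-0.79  0.6   0.64  2.03 -0.56  0.69 -0.81]
red n 14 z min/p10/med/max [0.1528 0.1562 0.157  0.159 ]
   [0.5709 0.1763 0.1528]
   [0.5649 0.174  0.1562]
   [0.5674 0.1758 0.1563]
   [0.57   0.1775 0.1564]
   [0.567  0.1736 0.1569]
   [0.5735 0.1778 0.1569]
   [0.5657 0.1755 0.1569]
   [0.5683 0.1772 0.157 ]
```

Call:
move_arm --plan '[0, 0, -0.0002, 0, 0, 1, 0.76, 0, 0, -0.0002, 0, 0, 2, 0.76, 0, 0, -0.0002, 0, 0, 3, 0.76]'

```text
time_s: 10.13
tool_pos: [0.561, 0.1574, 0.1596]
orientation: [-0.0, 0.862, -0.507, 0.0]
wrist_force: [3.6, 0.8, 1.2]
opening: 0.0225
```

```bash
python3 - <<'E'
from h import *
go([.5613,.1575,.159],4.1);kbot()
E
```

```text
pos [0.561  0.1574 0.1596] yaw -60.99
shift [ 0.0001 -0.0004  0.0006] rot [-2.000e-02 -3.000e-02 -6.509e+01] F [3.63 0.81 1.25] T [ 0.037 -0.587  0.073] open 0.0225 t 10.1333 q [-0.8   0.61  0.65  2.03 -0.57  0.69 -0.85]
red n 11 z min/p10/med/max [0.1539 0.1547 0.1562 0.1589]
   [0.5688 0.1737 0.1539]
   [0.5723 0.1769 0.1547]
   [0.5697 0.1753 0.1547]
   [0.5707 0.1764 0.1551]
   [0.5663 0.1746 0.1559]
   [0.57   0.1746 0.1562]
   [0.5711 0.1758 0.1566]
   [0.5723 0.1768 0.1568]
```

Call:
move_arm --plan '[0.0002, -0.0003, -0.0001, 0, 0, 1, 0.76, 0.0002, -0.0003, -0.0001, 0, 0, 2, 0.76, 0.0002, -0.0003, -0.0001, 0, 0, 3, 0.76]'

```text
time_s: 10.43
tool_pos: [0.5609, 0.1573, 0.1596]
orientation: [0.0, 0.848, -0.53, -0.0]
wrist_force: [1.9, -0.2, -0.3]
opening: 0.0225
```

```bash
python3 - <<'E'
from h import *
go([.5613,.1575,.159],4.1);kbot()
E
```

```text
pos [0.5609 0.1573 0.1596] yaw -64.0
shift [ 0.     -0.0004  0.0006] rot [ 1.00e-02  2.00e-02 -6.81e+01] F [ 1.95 -0.22 -0.3 ] T [ 0.049 -0.453  0.112] open 0.0225 t 10.4333 q [-0.81  0.61  0.67  2.03 -0.58  0.7  -0.89]
red n 12 z min/p10/med/max [0.1535 0.1539 0.1566 0.1595]
   [0.5691 0.1734 0.1535]
   [0.5702 0.1745 0.1538]
   [0.5713 0.1756 0.1542]
   [0.5748 0.1759 0.1548]
   [0.5715 0.178  0.156 ]
   [0.5687 0.1738 0.1562]
   [0.5695 0.1754 0.1571]
   [0.5708 0.1763 0.1571]
```

Call:
move_arm --plan '[0.0001, -0.0002, 0, 0, 0, 1, 0.76, 0.0001, -0.0002, 0, 0, 0, 2, 0.76, 0.0001, -0.0002, 0, 0, 0, 3, 0.76]'

```text
time_s: 10.73
tool_pos: [0.5609, 0.1574, 0.1596]
orientation: [0.0, 0.834, -0.552, -0.0]
wrist_force: [0.9, 0.8, 0.4]
opening: 0.0226
```

```bash
python3 - <<'E'
from h import *
go([.5613,.1575,.159],4.1);kbot()
E
```

```text
pos [0.5609 0.1574 0.1596] yaw -66.99
shift [ 0.     -0.0005  0.0006] rot [ 2.000e-02  5.000e-02 -7.109e+01] F [0.88 0.83 0.4 ] T [0.194 0.003 0.16 ] open 0.0226 t 10.7333 q [-0.82  0.61  0.68  2.03 -0.6   0.71 -0.92]
red n 8 z min/p10/med/max [0.1537 0.1552 0.1566 0.1585]
   [0.5755 0.175  0.1537]
   [0.5729 0.176  0.1558]
   [0.57   0.1747 0.1563]
   [0.5752 0.1754 0.1563]
   [0.5709 0.1761 0.1569]
   [0.5717 0.1748 0.1576]
   [0.5729 0.1759 0.1578]
   [0.5699 0.1748 0.1585]
```

Call:
move_arm --plan '[0, 0, 0, 0, 0, 1, 0.76, 0, 0, 0, 0, 0, 2, 0.76]'

```text
time_s: 10.95
tool_pos: [0.5609, 0.1573, 0.1596]
orientation: [0.0, 0.824, -0.566, -0.0]
wrist_force: [0.1, 1.0, 0.1]
opening: 0.0223
```

```bash
python3 - <<'E'
from h import *
go([.5613,.1575,.159],4.1);kbot();go([.5613,.1575,.159],4.1)
E
```

```text
pos [0.5609 0.1573 0.1596] yaw -68.98
shift [-0.     -0.0004  0.0006] rot [ 2.000e-02  4.000e-02 -7.308e+01] F [0.09 1.04 0.13] T [0.175 0.106 0.157] open 0.0223 t 10.95 q [-0.82  0.62  0.69  2.03 -0.6   0.71 -0.95]
red n 7 z min/p10/med/max [0.1545 0.1548 0.1565 0.1575]
   [0.5737 0.1748 0.1545]
   [0.5747 0.1761 0.155 ]
   [0.5719 0.1747 0.1553]
   [0.5699 0.1749 0.1565]
   [0.5733 0.1753 0.1572]
   [0.5744 0.1764 0.1575]
   [0.5718 0.1748 0.1575]
pos [0.5609 0.1574 0.1596] yaw -69.06
shift [-0.     -0.0004  0.0006] rot [ 2.000e-02  4.000e-02 -7.316e+01] F [-0.01  1.46  1.18] T [0.192 0.246 0.092] open 0.0227 t 11.0 q [-0.82  0.62  0.69  2.03 -0.6   0.71 -0.95]
```

Call:
move_arm --plan '[0, 0, 0, 0, 0, 1, 0.76, 0, 0, 0, 0, 0, 2, 0.76]'

```text
time_s: 11.17
tool_pos: [0.5609, 0.1574, 0.1596]
orientation: [0.0, 0.814, -0.581, -0.0]
wrist_force: [-0.5, 1.2, 0.7]
opening: 0.0221
```

```bash
python3 - <<'E'
from h import *
go([.5613,.1575,.159],4.1);kbot();go([.5613,.1575,.159],4.1)
E
```

```text
pos [0.5609 0.1574 0.1596] yaw -70.99
shift [-0.     -0.0004  0.0006] rot [ 2.000e-02  4.000e-02 -7.509e+01] F [-0.49  1.22  0.65] T [0.222 0.28  0.071] open 0.0221 t 11.1667 q [-0.83  0.62  0.7   2.03 -0.61  0.71 -0.97]
red n 41 z min/p10/med/max [0.1535 0.1572 0.1707 0.1801]
   [0.5743 0.1739 0.1535]
   [0.5728 0.1734 0.1538]
   [0.5407 0.1572 0.1549]
   [0.5409 0.1568 0.1566]
   [0.5733 0.1753 0.1572]
   [0.5745 0.1763 0.1573]
   [0.5392 0.1566 0.1574]
   [0.5403 0.1549 0.1576]
pos [0.561  0.1574 0.1596] yaw -71.06
shift [-0.     -0.0004  0.0006] rot [ 2.000e-02  3.000e-02 -7.516e+01] F [-0.37  1.45  0.78] T [0.169 0.351 0.052] open 0.0225 t 11.2167 q [-0.83  0.62  0.7   2.03 -0.61  0.71 -0.98]
```

Call:
move_arm --plan '[0, 0, 0, 0, 0, 1, 0.76, 0, 0, 0, 0, 0, 2, 0.76]'

```text
time_s: 11.38
tool_pos: [0.5611, 0.1572, 0.1596]
orientation: [0.0, 0.804, -0.595, -0.0]
wrist_force: [-0.6, 0.2, 0.3]
opening: 0.0225
```

```bash
sed -i 's/\[:8\]: print/[:2]: print/' h.py; python3 - <<'E'
from h import *
go([.5613,.1575,.159],4.1);kbot();go([.5613,.1575,.159],4.1)
E
```

```text
pos [0.5611 0.1572 0.1596] yaw -73.0
shift [-0.0002 -0.0003  0.0006] rot [ 2.00e-02  1.00e-02 -7.71e+01] F [-0.59  0.22  0.28] T [-0.091  0.13   0.002] open 0.0225 t 11.3833 q [-0.83  0.62  0.71  2.03 -0.62  0.72 -1.  ]
red n 101 z min/p10/med/max [0.1479 0.1518 0.1634 0.1757]
   [0.5424 0.1574 0.1479]
   [0.5492 0.1612 0.1496]
pos [0.5612 0.1571 0.1596] yaw -73.08
shift [-0.0003 -0.0002  0.0006] rot [ 2.000e-02 -0.000e+00 -7.718e+01] F [-0.94  0.38 -0.02] T [-0.015  0.097  0.008] open 0.0222 t 11.4333 q [-0.83  0.62  0.71  2.03 -0.62  0.72 -1.  ]
```

Torque vanished and the bar fell 5 mm: top at 0.1757, bottom at 0.148, both as expected for the parking notch. I back the tool off a little, open, and look.

Call:
move_arm --plan '[0, 0, 0, 0, 0, -3, 0.76, 0, 0, 0, 0, 0, -6, 0.7, 0, 0, 0, 0, 0, -6, 0.5, 0, 0, 0, 0, 0, -6, 0, 0, 0, 0, 0, 0, -6, 0, 0, 0, 0, 0, 0, -6, 0, 0, 0, 0, 0, 0, -6, 0, 0, 0, 0, 0, 0, -6, 0, 0, 0, 0, 0, 0, -6, 0, 0, 0, 0, 0, 0, -6, 0]'

```text
time_s: 12.27
tool_pos: [0.5613, 0.1573, 0.1597]
orientation: [0.0, 0.834, -0.551, 0.0]
wrist_force: [1.1, 0.9, -0.9]
opening: 0.0766
```

```bash
python3 - <<'E'
from h import *
go([.5613,.1575,.225],-73);ktop("pics/s9.png");kbot()
E
```

```text
pos [0.5613 0.1573 0.1597] yaw -66.91
shift [-0.0002 -0.0001 -0.0653] rot [-0.   -0.    6.09] F [ 1.12  0.9  -0.94] T [-0.044  0.181  0.001] open 0.0766 t 12.2667 q [-0.82  0.61  0.68  2.03 -0.59  0.71 -0.92]
knob top p95 0.1568 p85 0.156 n 34 white 0 0
red n 36 z min/p10/med/max [0.1485 0.1502 0.1534 0.1566]
   [0.5473 0.1613 0.1485]
   [0.5452 0.1616 0.1498]
```

View pics/s9.png

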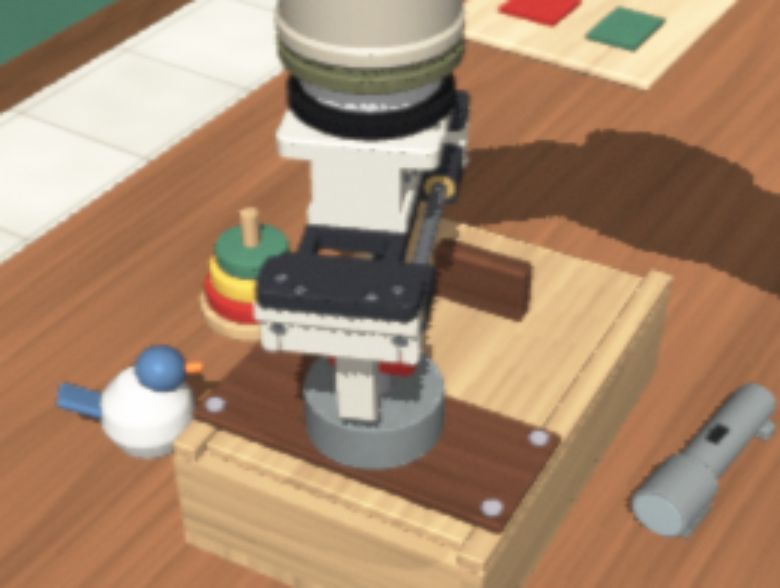

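The fingers are clear of the bar (red visible at (390,367)). I rise straight up and look.

Call:
move_arm --plan '[0, 0, -0.01, 0, 0, 0, 0, 0, 0, -0.03, 0, 0, 0, 0, 0, 0, -0.06, 0, 0, 0, 0, 0, 0, -0.07, 0, 0, 0, 0, 0, 0, -0.07, 0, 0, 0, 0]'

```text
time_s: 12.78
tool_pos: [0.5627, 0.1573, 0.2326]
orientation: [-0.002, 0.834, -0.551, 0.001]
wrist_force: [-0.9, 0.5, -0.1]
opening: 0.0931
```

```bash
python3 - <<'E'
from h import *
im,W,u,v=cloud("side"); z=W[...,2]
cv2.imwrite("pics/s10.png",cv2.resize(im[100:310,140:400,::-1].astype(np.uint8),None,fx=3,fy=2.8))
r,g,b=im[...,0],im[...,1],im[...,2]
near=(np.hypot(W[...,0]-.5613,W[...,1]-.158)<.034)&(z>.165)&(z<.19)&((r>2*g)|(r>160))
print("knob top",near.sum(),np.median(z[near]),rect(W[near]))
wh=near&(g>150); print("white",wh.sum(),W[wh].mean(0))
ha=(abs(z-.132)<.004)&(W[...,0]>.45)&(W[...,0]<.7)&(W[...,1]<.09)&(W[...,1]>-.1); print("handle",ha.sum(),rect(W[ha]),W[ha].mean(0))
go([.571,.023,.190],-85.9)
E
```

```text
knob top 297 0.17323129327449188 (array([561.4, 158.7]), array([45.1, 21.5]), 19.16)
white 0 [nan nan nan]
handle 186 (array([571.8,  23.8]), array([59.7, 17.4]), 3.49) [0.5711696  0.02497084 0.13040322]
pos [0.5618 0.1576 0.2309] yaw -66.88
shift [0.1274 0.0445 0.0407] rot [-0.14  0.04 19.02] F [-0.52  0.73 -0.74] T [ 0.001  0.209 -0.012] open 0.093 t 12.8333 q [-0.89  0.53  0.78  1.97 -0.5   0.84 -1.  ]<stdin>:7: RuntimeWarning: Mean of empty slice.
  ret = um.true_divide(
```

View pics/s10.png

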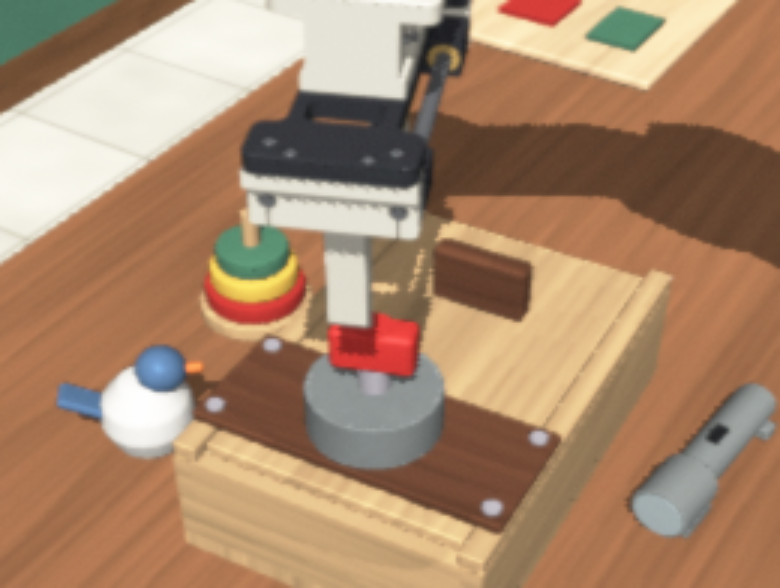

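The knob stands in its notch (bar turned about 75°, stem short, bar at (373,345)). The lid and handle (482,280) have not moved. I go over the handle.

Call:
move_arm --plan '[0.032, 0.011, 0, 0, 0, 5, 0, 0.064, 0.022, 0, 0, 0, 10, 0, 0.096, 0.033, 0, 0, 0, 15, 0, 0.127, 0.044, 0.02, 0, 0, 19, 0, 0.127, 0.044, 0.04, 0, 0, 19, 0, 0.127, 0.044, 0.04, 0, 0, 19, 0, 0.127, 0.044, 0.04, 0, 0, 19, 0]'

```text
time_s: 13.42
tool_pos: [0.5696, 0.0234, 0.1883]
orientation: [0.001, 0.732, -0.681, -0.001]
wrist_force: [-0.6, -0.1, -0.4]
opening: 0.0931
```

```bash
python3 - <<'E'
from h import *
f=grab_frame("side"); cv2.imwrite("pics/s11.png",cv2.resize(f["img"][60:310,140:430,::-1],None,fx=2.7,fy=2.4))
go([.5712,.0232,.115],-85.9)
E
```

```text
pos [0.5703 0.0239 0.1892] yaw -85.84
shift [ 0.0008 -0.001   0.0742] rot [0.1  0.01 0.06] F [-0.14  0.44 -0.73] T [-0.006  0.122  0.016] open 0.0932 t 13.4667 q [-0.66  0.59  0.8   2.03 -0.61  0.77 -0.99]
```

View pics/s11.png

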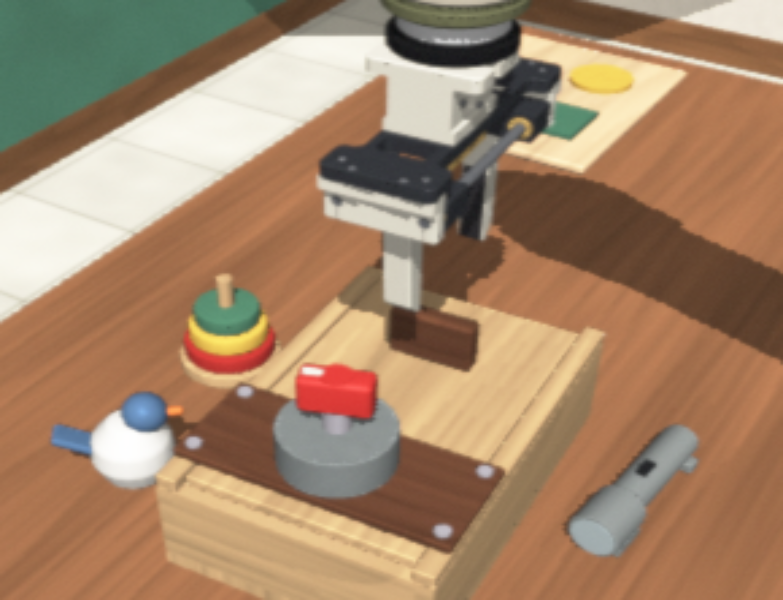

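The parked knob is in full view, white mark at (313,372), and the fingers straddle the handle at (433,337). I go down and grip.

Call:
move_arm --plan '[0.001, -0.001, 0.03, 0, 0, 0, 0, 0.001, -0.001, 0.055, 0, 0, 0, 0, 0.001, -0.001, 0.07, 0, 0, 0, 0, 0.001, -0.001, 0.074, 0, 0, 0, 0, 0.001, -0.001, 0.074, 0, 0, 0, 0]'

```text
time_s: 13.88
tool_pos: [0.5717, 0.0234, 0.1155]
orientation: [0.0, 0.733, -0.681, -0.0]
wrist_force: [0.4, -0.7, 0.1]
opening: 0.0933
```

```bash
python3 - <<'E'
from h import *
go([.5712,.0232,.115],-85.9)
E
```

```text
pos [0.5717 0.0234 0.1155] yaw -85.79
shift [0.0001 0.0005 0.0005] rot [0.05 0.01 0.11] F [ 0.36 -0.66  0.07] T [-0.041  0.209  0.021] open 0.0933 t 13.8833 q [-0.58  0.68  0.68  2.08 -0.73  0.63 -0.89]
```

Call:
move_arm --plan '[0, 0, 0, 0, 0, 0, 1, 0, 0, 0, 0, 0, 0, 1, 0, 0, 0, 0, 0, 0, 1, 0, 0, 0, 0, 0, 0, 1, 0, 0, 0, 0, 0, 0, 1, 0, 0, 0, 0, 0, 0, 1, 0, 0, 0, 0, 0, 0, 1, 0, 0, 0, 0, 0, 0, 1, 0, 0, 0, 0, 0, 0, 1, 0, 0, 0, 0, 0, 0, 1]'

```text
time_s: 14.72
tool_pos: [0.5717, 0.0223, 0.1157]
orientation: [0.0, 0.732, -0.681, -0.0]
wrist_force: [0.6, -0.7, 1.2]
opening: 0.0308
```

Call:
move_arm --plan '[0, 0, 0, 0, 0, 0, 1, 0, 0, 0, 0, 0, 0, 1, 0, 0, 0, 0, 0, 0, 1, 0, 0, 0, 0, 0, 0, 1, 0, 0, 0, 0, 0, 0, 1, 0, 0, 0, 0, 0, 0, 1]'

```text
time_s: 15.22
tool_pos: [0.5717, 0.0223, 0.1156]
orientation: [0.0, 0.732, -0.681, 0.0]
wrist_force: [0.4, 0.1, -1.3]
opening: 0.0161
```

Call:
move_arm --plan '[0.004, 0, 0, 0, 0, 0, 1, 0.01, 0, 0, 0, 0, 0, 1, 0.016, 0, 0, 0, 0, 0, 1, 0.02, 0, 0, 0, 0, 0, 1]'

```text
time_s: 15.55
tool_pos: [0.5732, 0.0014, 0.1157]
orientation: [0.0, 0.732, -0.682, 0.0]
wrist_force: [0.5, 1.7, -1.1]
opening: 0.016
```

```bash
python3 - <<'E'
from h import *
go([.5712,.0232,.115],-85.9)
E
```

```text
pos [0.5732 0.0014 0.1157] yaw -85.93
shift [-0.0219  0.0005  0.0006] rot [-0.01 -0.01 -0.03] F [ 0.46  1.71 -1.13] T [0.369 0.067 0.076] open 0.016 t 15.55 q [-0.54  0.68  0.68  2.08 -0.73  0.63 -0.86]
```

It slides with 1.7 N of drag. I go on, slowing near the end.

Call:
move_arm --plan '[0.012, 0, 0, 0, 0, 0, 1, 0.024, 0, 0, 0, 0, 0, 1, 0.036, 0, 0, 0, 0, 0, 1, 0.048, 0, 0, 0, 0, 0, 1, 0.06, 0, 0, 0, 0, 0, 1, 0.072, 0, 0, 0, 0, 0, 1, 0.082, 0, 0, 0, 0, 0, 1, 0.09, 0, 0, 0, 0, 0, 1, 0.095, 0, 0, 0, 0, 0, 1, 0.095, 0, 0, 0, 0, 0, 1]'

```text
time_s: 16.38
tool_pos: [0.5802, -0.0942, 0.1157]
orientation: [0.0, 0.731, -0.682, 0.001]
wrist_force: [3.7, -1.3, -4.0]
opening: 0.0158
```

```bash
python3 - <<'E'
from h import *
go([.5715,.0223,.115],-85.9)
E
```

```text
pos [ 0.5802 -0.0942  0.1157] yaw -85.99
shift [-0.1168  0.0006  0.0005] rot [-0.04 -0.08 -0.09] F [ 3.67 -1.34 -4.02] T [-0.096 -0.448  0.111] open 0.0158 t 16.3833 q [-0.36  0.69  0.66  2.04 -0.7   0.65 -0.72]
```

Call:
move_arm --plan '[0.001, 0, 0, 0, 0, 0, 1, 0.002, 0, 0, 0, 0, 0, 1, 0.003, 0, 0, 0, 0, 0, 1, 0.003, 0, 0, 0, 0, 0, 1]'

```text
time_s: 16.72
tool_pos: [0.5803, -0.0949, 0.1157]
orientation: [-0.0, 0.732, -0.681, -0.0]
wrist_force: [3.5, 0.7, -3.5]
opening: 0.0158
```

```bash
python3 - <<'E'
from h import *
im,W,u,v=cloud("side"); z=W[...,2]
cv2.imwrite("pics/s12.png",im[:,:,::-1].astype(np.uint8))
r,g,b=im[...,0],im[...,1],im[...,2]
near=(np.hypot(W[...,0]-.5613,W[...,1]-.158)<.034)&(z>.165)&(z<.19)&(r>2*g); print("knob",np.percentile(z[near],[50,90,98]))
go([.5715,.0223,.115],-85.9)
E
```

```text
knob [0.17373464 0.17560824 0.17614437]
pos [ 0.5803 -0.0949  0.1157] yaw -85.86
shift [-0.1175  0.0003  0.0007] rot [-0.01  0.01  0.04] F [ 3.43  1.85 -3.49] T [ 0.282 -0.534 -0.044] open 0.0159 t 16.7667 q [-0.36  0.69  0.66  2.04 -0.7   0.65 -0.72]
```

View pics/s12.png

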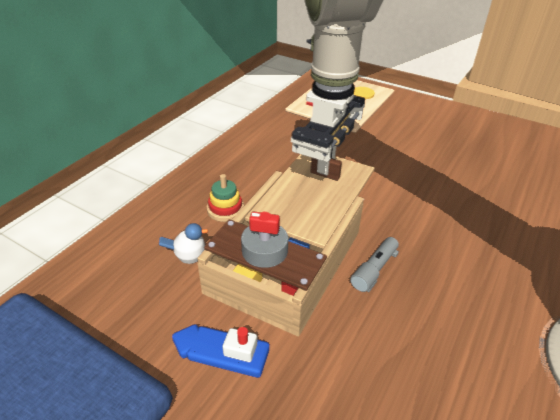

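The lid is open by about 117 mm (handle at (325,168), toys visible inside) and the knob is still parked at 0.176. I push a little more to feel for the stop.

Call:
move_arm --plan '[0.001, 0, 0, 0, 0, 0, 1, 0.002, 0, 0, 0, 0, 0, 1, 0.002, 0, 0, 0, 0, 0, 1]'

```text
time_s: 17.02
tool_pos: [0.5804, -0.0968, 0.1157]
orientation: [-0.0, 0.732, -0.681, -0.0]
wrist_force: [4.0, 4.1, -3.3]
opening: 0.0159
```

```bash
python3 - <<'E'
from h import *
go([.5715,.0223,.115],-85.9)
E
```

```text
pos [ 0.5804 -0.0968  0.1157] yaw -85.87
shift [-0.1194  0.0003  0.0008] rot [0.   0.05 0.03] F [ 3.96  4.11 -3.27] T [ 0.69  -0.579 -0.016] open 0.0159 t 17.0167 q [-0.35  0.69  0.66  2.04 -0.7   0.65 -0.72]
```

At 119.4 mm the resistance starts to rise: the stop. I open the fingers slowly, then rise.

Call:
move_arm --plan '[0, 0, 0, 0, 0, 0, 0.75, 0, 0, 0, 0, 0, 0, 0.6, 0, 0, 0, 0, 0, 0, 0.4, 0, 0, 0, 0, 0, 0, 0.4, 0, 0, 0, 0, 0, 0, 0.4, 0, 0, 0, 0, 0, 0, 0.4, 0, 0, -0.02, 0, 0, 0, 0.4, 0, 0, -0.05, 0, 0, 0, 0.4, 0, 0, -0.09, 0, 0, 0, 0.4, 0, 0, -0.12, 0, 0, 0, 0.4]'

```text
time_s: 17.85
tool_pos: [0.5801, -0.0981, 0.2378]
orientation: [0.0, 0.732, -0.682, 0.0]
wrist_force: [0.4, 1.1, 0.4]
opening: 0.0556
```

```bash
python3 - <<'E'
from h import *
im,W,u,v=cloud("side"); z=W[...,2]
cv2.imwrite("pics/s13.png",im[:,:,::-1].astype(np.uint8))
r,g,b=im[...,0],im[...,1],im[...,2]
near=(np.hypot(W[...,0]-.5613,W[...,1]-.158)<.034)&(z>.165)&(z<.19)&(r>2*g); print("knob",np.percentile(z[near],[50,90,98]),rect(W[near]))
ha=(abs(z-.132)<.004)&(W[...,0]>.45)&(W[...,0]<.7)&(W[...,1]<.09)&(W[...,1]>-.2); print("handle",ha.sum(),rect(W[ha]),W[ha].mean(0))
go([.5715,.0223,.115],-85.9)
E
```

```text
knob [0.17385139 0.17581113 0.17662317] (array([561.6, 158.5]), array([45. , 21.8]), 20.32)
handle 143 (array([580.4, -94.8]), array([59. , 16.9]), 4.58) [ 0.57973538 -0.09393587  0.13031602]
pos [ 0.5823 -0.0992  0.2427] yaw -85.98
shift [-0.1221  0.0031  0.1275] rot [-0.39 -0.08 -0.08] F [ 2.55 -2.03  3.56] T [-0.128  0.003 -0.034] open 0.0558 t 17.9 q [-0.48  0.54  0.84  1.94 -0.52  0.88 -0.87]
```

View pics/s13.png

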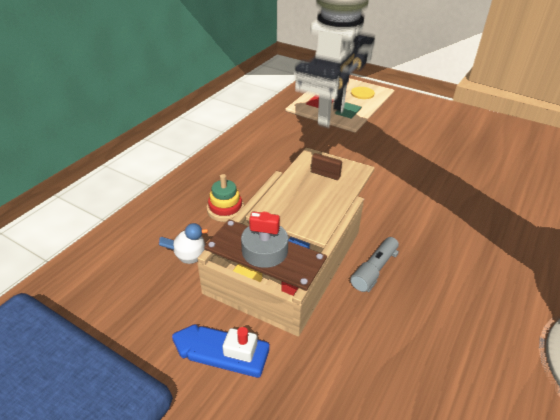

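The lid is open (handle at (327,166), 119 mm from its start by the same camera), the knob is parked at (264,222), and the gripper is clear above. The other toys stand at the same pixels as before. I let it settle and hand in.

Call:
move_arm --plan '[0, 0, 0, 0, 0, 0, 0.4, 0, 0, 0, 0, 0, 0, 0.4, 0, 0, 0, 0, 0, 0, 0.4, 0, 0, 0, 0, 0, 0, 0.4]'

```text
time_s: 18.23
tool_pos: [0.5797, -0.0971, 0.2345]
orientation: [0.001, 0.732, -0.681, -0.001]
wrist_force: [-1.0, -0.9, -0.2]
opening: 0.0557
```

```bash
python3 -c "
from h import *
print(state()['wrist_force'],close_job())"
```

```text
the job is handed in; nothing more can be done
[-1.00482116 -0.86880888 -0.22020067] None
```

I parked the knob in its notch, slid the lid open to its stop, and handed the job in at about 18 s of the 67 s allowed. No verdict is reported, so what follows is from my own checks.

- **Knob:** I lifted it about 15 mm, turned it 35° clear of the land, then let it ride on the land between loose jaws in 1–2° steps. It dropped 5 mm and the torque fell to about zero. My last camera check puts the bar's top at 0.176 m, which is about 8 mm of lift, with the bar turned about 75° (1.3 rad).
- **Forces:** Turning torque stayed at about 0.16 N m or less and vertical force at about 9 N or less in the readings I took between moves; peaks inside a move were not recorded.
- **Lid:** The camera puts the handle 118.9 mm from where it started, and the arm measured 119.4 mm when the resistance rose at the stop.
- **Other toys:** They look unmoved at the same pixels in the side picture, but I did not measure their positions.
- **Gripper:** It is open and clear, well above the handle.

During the turn the jaws were about 1 mm off the knob's axis and part of the spring load went onto the fingers. I opened the jaws, recentred them and carried on. From about 45° to 70° of turn the gripper hid the top of the bar, so I judged the height there from the bar's lower edge.

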